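# Empty the battery dock and lock its shutter

## Robot

A 7-joint arm with a two-finger parallel gripper is mounted at the origin on the work surface. World frame = base frame: x ahead of the robot, y to its left, z up, the work surface at z = 0. Lengths are in m, angles in rad, forces in N, time in s.
With the tool pointing down it reaches from about 0.4 to 0.875 m from the base axis. Payload 19.3 kg.
Tool frame: the origin (TCP) lies at the very end of the fingers, on their centre line; the grasp point (between the pads) lies 19 mm behind it; z points along the fingers, y is the direction in which the jaws open and shut (so a half turn about z gives the same grasp; the last joint's range is limited). The gripper opens to 85 mm and grips with 20 to 120 N. Pads are 22 mm wide; open, the fingers measure 114 mm over their backs; the gripper's body (76 mm by 85 mm) begins 54 mm behind the grasp point. The pads swing forward as they close: fully open they stand 13 mm farther back than shut.
Start: joints at [1.086, 0.521, -0.036, 1.599, 0.021, 1.021, -0.113], TCP at [0.252, -0.572, 0.231] pointing down, gripper open.
Joint ranges: [-2.91, 2.91], [-0.3, 2.13], [-1.5, 1.42], [0.17, 2.43], [-1.26, 4.41], [0.16, 1.93], [-2.52, 2.52]. Speed limits (rad/s): [1.89, 1.89, 2.39, 2.39, 3.01, 3.01, 3.01].

## Interface

Orientations are given as [roll, pitch, yaw] about the fixed x, y, z axes, in that order (R = Rz(yaw) Ry(pitch) Rx(roll)).
In Python, from workcell import bot, grab_frame, calibration, workorder gives the robot as it stands.
- The arm moves only by the tool move_arm, never from a script. Its arguments are lists of equal length, an entry for each row: "jaw": the closure in counts, from 0 (fully open) to 255 (shut); "dp": the shift along the tool's x, y, z in units of 800 mm (1.0 is 800 mm), a list of three; "rotation": the turn, a rotation vector about the tool's x, y, z in units of pi rad (1.0 is pi rad), a list of three. In form: {"jaw": [jaw, ...], "dp": [[dx, dy, dz], ...], "rotation": [[rx, ry, rz], ...]}. A call has 1 to 10 rows; each row shifts and turns the commanded pose from where the row before left it, along the tool's axes as they then stand; what a row does not reach is not made up. A row lasts 1/8 s, in which the tool goes at most 62.5 mm and 10.7 degrees, less where a joint would pass 70% of its speed; a pose out of reach is approached as far as the arm can. A call with a number of a shift or a turn outside -1 to 1 is refused whole. A call with a gripper value outside its range is refused whole. The fingers move at their own pace and stop on an object; "squeeze" is the grip in N (left out, the last holds). Time passes only in rows, so rows that do not move let the fingers close. It gives the time, the measured TCP pose, the force and the opening at its end, in the units of the state.
- bot.observe(): the state, without advancing time (a new reading comes with each control period).
- grab_frame(name): name is "side" or "top" or "wrist"; returns the picture (420x560x3 uint8, blue, green, red); there is no depth.
- calibration(name): a dict with "camera_matrix" (3x3 intrinsics, pixels), "T" (4x4, takes a point from camera to world coordinates). Camera axes: x right, y down, z forward; pixel columns grow to the right and rows downward; lengths in m; the calibration is good to about 2 mm. A picture is of the moment at which its call begins: read the wrist's pose just before it. calibration takes no time and is no camera call; for the wrist camera it gives the pose at the moment of the call.
- workorder.job_done(): hands the job in, once; it reports no verdict.
The state is a dict: "clock": time; "qpos": joint angles; "qd": joint speeds; "joint_efforts": joint torques, N m; "position": TCP position; "tool_rot": TCP orientation; "force": force on the tool from outside, world axes, zero at the start; "moment": the same for the moment, N m; "grip_width": finger opening in m.
Only numpy, scipy, OpenCV 4.12 (cv2) and the standard library are available. Lean on these libraries where they do the work, as an engineer would, in place of code of your own. Each camera call takes 0.05 s, during which the arm holds its last target. There are 200 camera calls.

## Task

Take every battery pack out of the charging dock: press each one down until it lets go and springs up, then lift it out and put it into the brown tray. When all the packs are in the tray, slide the steel shutter fully shut over the wells, then push its stud down and turn it a quarter turn clockwise so that it stays locked down. Leave the coupling, the elbow and the jar where they stand.

Things in the scene. Friction and masses are not known exactly. Their poses are not given: they have to be found in the camera images.
- dock: Fixed grey charging dock, a box 160 mm (its x) by 305 mm (its y, from -140 to +165 mm), 90 mm high, flat deck on top. Origin: on the bench, under the stud's slot in the deck (dock x = 0, y = 0). Four wells open in the deck on its -y half; a shutter plate parks on its +y half. Guide rails 8 mm wide, 10 mm high run along both long edges of the deck at x = +/-74 mm.
- well0 (a point): Centre of the mouth of well 0, on the deck at dock x = -32, y = -106 mm; 37 mm (x) by 27 mm (y); may be empty. In it a spring lifter with a push-to-release catch: a pack pressed down 3 to 6 mm (5 to 9 N, hard stop at 6 mm) is let go, and when the press is taken away it rises 40 mm and stays up, standing loosely in the well. It does not latch again.
- well1 (a point): Centre of the mouth of well 1, on the deck at dock x = -32, y = -44 mm; 37 mm (x) by 27 mm (y); may be empty. In it a spring lifter with a push-to-release catch: a pack pressed down 3 to 6 mm (5 to 9 N, hard stop at 6 mm) is let go, and when the press is taken away it rises 40 mm and stays up, standing loosely in the well. It does not latch again.
- well2 (a point): Centre of the mouth of well 2, on the deck at dock x = 32, y = -106 mm; 37 mm (x) by 27 mm (y); may be empty. In it a spring lifter with a push-to-release catch: a pack pressed down 3 to 6 mm (5 to 9 N, hard stop at 6 mm) is let go, and when the press is taken away it rises 40 mm and stays up, standing loosely in the well. It does not latch again.
- well3 (a point): Centre of the mouth of well 3, on the deck at dock x = 32, y = -44 mm; 37 mm (x) by 27 mm (y); may be empty. In it a spring lifter with a push-to-release catch: a pack pressed down 3 to 6 mm (5 to 9 N, hard stop at 6 mm) is let go, and when the press is taken away it rises 40 mm and stays up, standing loosely in the well. It does not latch again.
- pack0: Loose battery pack (0.11 to 0.20 kg), absent in some starts: black block 34 mm (its x) by 24 mm (its y), 66 mm high, with a shallow grey cone 23 mm wide, 5 mm high on top. Origin: centre of its underside, z along its length. Starts latched in well0, parallel to the dock, block top 1 mm under the deck: only the cone stands out, too flat to grip. Sprung up, 39 mm of block is above the deck.
- pack1: Loose battery pack (0.11 to 0.20 kg), absent in some starts: black block 34 mm (its x) by 24 mm (its y), 66 mm high, with a shallow grey cone 23 mm wide, 5 mm high on top. Origin: centre of its underside, z along its length. Starts latched in well1, parallel to the dock, block top 1 mm under the deck: only the cone stands out, too flat to grip. Sprung up, 39 mm of block is above the deck.
- pack2: Loose battery pack (0.11 to 0.20 kg), absent in some starts: black block 34 mm (its x) by 24 mm (its y), 66 mm high, with a shallow grey cone 23 mm wide, 5 mm high on top. Origin: centre of its underside, z along its length. Starts latched in well2, parallel to the dock, block top 1 mm under the deck: only the cone stands out, too flat to grip. Sprung up, 39 mm of block is above the deck.
- pack3: Loose battery pack (0.11 to 0.20 kg), absent in some starts: black block 34 mm (its x) by 24 mm (its y), 66 mm high, with a shallow grey cone 23 mm wide, 5 mm high on top. Origin: centre of its underside, z along its length. Starts latched in well3, parallel to the dock, block top 1 mm under the deck: only the cone stands out, too flat to grip. Sprung up, 39 mm of block is above the deck.
- tray: Loose open brown plastic tray (0.7 kg), 160 mm (its x) by 210 mm (its y) outside, 40 mm high, walls and floor 5 mm thick. Origin: centre of its underside.
- shutter (a joint): Slide of the steel shutter plate (134 mm along dock x, 145 mm along dock y, 6 mm thick, 1 mm above the deck) in m: 0 = fully open on the +y side, growing towards dock -y, 0.140 = fully shut over the wells, against its stop. Slides with about 2 N and stays where it is left. A pack left in a well blocks it.
- shutter_ridge (a point): Middle of the top edge of the shutter's upright grip ridge: 60 mm long (dock x), 10 mm thick (dock y), 26 mm high above the plate. Moves with the shutter. With the shutter fully shut it is at dock x = 0, y = -75 mm, z = 123 mm.
- stud_top (a point): Centre of the top of the stud's wing, on the stud's axis; the stud rides on the shutter, 75 mm from the ridge towards dock +y (dock x = 0, y = 0 when shut). Wing 36 mm long, 10 mm thick, 20 mm high, on a disc 34 mm wide; its top is 134 mm above the bench when sprung up. The point's y axis lies along the wing: along dock y at the start, along dock x when locked.
- stud_push (a joint): How far the stud is pushed down, in m: 0 = sprung up, 0.012 = fully down (3 N at first, 9 N at the end). Only with the shutter fully shut and the wing unturned does it go all the way down; else its crossbar stops on the deck after 1.5 mm. Held down 10 to 12 mm, turned, then let go, it stays caught at about 0.0095.
- stud (a joint): Turn of the stud, in rad, clockwise seen from above: 0 = unlocked (wing along dock y), 1.5 = fully turned (end stop). Light friction holds it where it is left.
- coupling: Bystander: loose grey plastic pipe coupling, a tube 62 mm wide and 65 mm high standing on end. Origin: centre of its underside.
- elbow: Bystander: loose grey plastic pipe elbow about 80 mm high and 75 mm long. Origin: centre of its foot.
- jar: Bystander: jar of pipe lubricant, 64 mm wide and 85 mm high. Origin: centre of its underside.

How it is judged:
By the outcome, as a careful person would: the job done as asked, in the order asked, and still so for the second after the job is handed in, with the robot touching nothing.
Of pack0, pack1, pack2, pack3 only 3 to 4 are there at a start; the rules pass over those that are not, and their reading is None.
At some moment in a run one of tray may be knocked a few centimetres aside while the robot is not near it.
Once in a run the grip may slacken for a moment while it holds something.
It also fails if it takes over 210 s, if anything falls off the work surface, if the arm or the gripper's body presses on something with over 40 N, if the wrist force passes 120 N, or if a joint passes its speed limit or range.

## Working session

There is one attempt and no reset: what is moved stays moved. The work goes in short steps, Python scripts to look and compute and a tool call to move; the robot and the scene stay as the last step left them, time stands still between calls to the robot, and variables do not carry over. Pictures are saved under pics/ and viewed, about 12 in all and at most 16, crops included, and the job is handed in when it is done.

Besides the shell and the picture viewer there is one more tool, called after "Emit:" as name(argument=value, ...), one argument or row to a line, values as JSON. move_arm: Moves the arm, as the interface text tells. Shifts and turns lie within -1 to 1; 1 stands for 800 mm of shift or pi rad of turn. Its arguments: {"type":"object","properties":{"jaw":{"type":"array","items":{"type":"number"}},"dp":{"type":"array","items":{"type":"array","items":{"type":"number","minimum":-1,"maximum":1}}},"rotation":{"type":"array","items":{"type":"array","items":{"type":"number","minimum":-1,"maximum":1}}},"squeeze":{"type":"number"}},"required":["jaw","dp","rotation"]}

```bash
mkdir -p pics; ls; python3 - <<'E'
from workcell import bot, grab_frame, calibration
import cv2,numpy as np
s=bot.observe(); print({k:np.round(v,3).tolist() for k,v in s.items()})
for n in("top","side"):
    cv2.imwrite(f"pics/{n}0.png",grab_frame(n)); c=calibration(n); print(n,np.round(c["camera_matrix"],1).tolist(),np.round(c["T"],3).tolist())
E
```

```text
pics
{'clock': 0.0, 'qpos': [1.086, 0.522, -0.036, 1.6, 0.021, 1.021, -0.113], 'qd': [-0.001, -0.001, -0.0, -0.001, -0.002, 0.0, 0.001], 'joint_efforts': [0.0, -92.711, 1.98, -36.994, 0.018, 0.008, -0.0], 'position': [0.252, -0.572, 0.231], 'tool_rot': [-3.141, 0.0, 0.415], 'force': [-0.612, 0.494, -0.664], 'moment': [-0.013, 0.041, -0.024], 'grip_width': 0.085}
top [[456.7, 0.0, 274.9], [0.0, 456.7, 211.2], [0.0, 0.0, 1.0]] [[-0.009, -0.995, 0.098, 0.454], [-1.0, 0.007, -0.019, -0.107], [0.018, -0.098, -0.995, 1.346], [0.0, 0.0, 0.0, 1.0]]
side [[436.1, 0.0, 278.2], [0.0, 436.1, 203.4], [0.0, 0.0, 1.0]] [[-0.991, -0.055, 0.121, 0.434], [-0.132, 0.539, -0.832, 0.772], [-0.019, -0.841, -0.541, 0.681], [0.0, 0.0, 0.0, 1.0]]
```

View pics/top0.png

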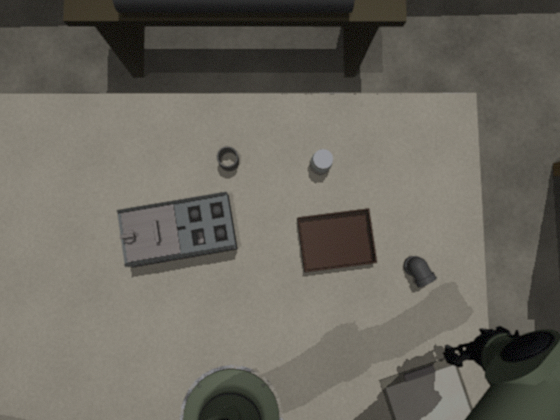

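View pics/side0.png

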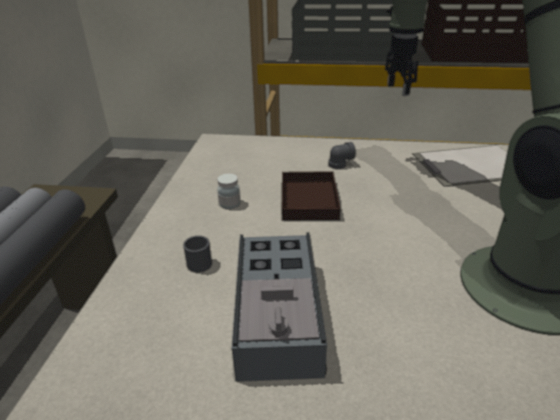

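The top view shows the dock with wells at about (195,214), (217,210), (198,238) and (221,233), and the tray at (337,240). The well at (198,238) (well1) looks empty in the side view. Next step is to measure.

```bash
cat > h.py <<'E'
from workcell import bot, grab_frame, calibration
import cv2,numpy as np
from scipy.spatial.transform import Rotation as Ro
def ray(c,uv,z):
    K,T=c["camera_matrix"],c["T"]; d=T[:3,:3]@np.linalg.inv(K)@[uv[0],uv[1],1]; o=T[:3,3]
    return o+d*(z-o[2])/d[2]
def proj(c,p):
    K,T=c["camera_matrix"],c["T"]; q=K@(T[:3,:3].T@(np.array(p)-T[:3,3])); return q[:2]/q[2]
def R(s): return Ro.from_euler('xyz',s["tool_rot"]).as_matrix()
def go(s,p,yaw=None):
    """rows' dp (800mm units, tool axes) and rz turn (pi units) to world point p, yaw of tool x"""
    d=R(s).T@(np.array(p)-s["position"]); r=None
    if yaw is not None:
        T=Ro.from_euler('xyz',[np.pi,0,yaw]).as_matrix(); r=Ro.from_matrix(R(s).T@T).as_rotvec()/np.pi
    return np.round(d/.8,4).tolist(), None if r is None else np.round(r,4).tolist()
E
python3 - <<'E'
from h import *
im=cv2.imread("pics/top0.png"); c=calibration("top")
cv2.imwrite("pics/crop1.png",cv2.resize(im[185:280,110:245],None,fx=5.5,fy=5.5,interpolation=cv2.INTER_CUBIC))
hsv=cv2.cvtColor(im,cv2.COLOR_BGR2HSV)
m=((hsv[...,2]<75)).astype('uint8'); m[:, 385:]=0; m[:180]=0;m[290:]=0; m[:,:290]=0
m=cv2.morphologyEx(m,cv2.MORPH_OPEN,np.ones((5,5)))
ct=max(cv2.findContours(m,0,1)[0],key=cv2.contourArea); b=cv2.minAreaRect(ct)
print("tray",b); P=[ray(c,p,.04) for p in cv2.boxPoints(b)]; print(np.round(P,3).tolist(),np.mean(P,0),[np.linalg.norm(P[i]-P[i-1]) for i in range(2)])
W={3:(195,214),2:(217,210),1:(198,238),0:(221,233)}
for k,v in W.items(): print(k,np.round(ray(c,v,.091),3))
for v in [(228,158),(322,160),(418,270),(128,239),(158,232)]: print(v,np.round(ray(c,v,.08),3))
E
```

```text
tray ((336.13848876953125, 240.60769653320312), (55.815635681152344, 73.80067443847656), 82.87498474121094)
[[0.563, -0.192, 0.04], [0.588, -0.404, 0.04], [0.429, -0.419, 0.04], [0.405, -0.209, 0.04]] [ 0.49627474 -0.30573953  0.04      ] [np.float64(0.15893202840987847), np.float64(0.21342603802398422)]
3 [0.57  0.09  0.091]
2 [0.581 0.03  0.091]
1 [0.504 0.081 0.091]
0 [0.518 0.018 0.091]
(228, 158) [0.729 0.001 0.08 ]
(322, 160) [ 0.722 -0.264  0.08 ]
(418, 270) [ 0.411 -0.525  0.08 ]
(128, 239) [0.504 0.275 0.08 ]
(158, 232) [0.522 0.193 0.08 ]
```

View pics/crop1.png

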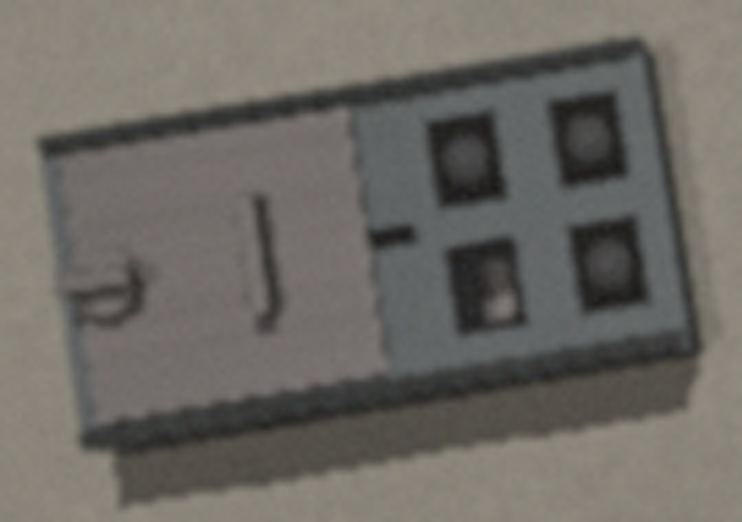

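The crop shows well1 (bottom-left of the four) empty and lit inside, with packs in wells 0, 2 and 3. The dock is yawed about 9°. I'll go above the wells for a closer look.

Emit:
move_arm(
  jaw=[0,0,0,0,0,0,0,0,0,0],
  dp=[
    [0,0,-0.05],
    [0,0,-0.05],
    [0.0405,-0.0596,-0.003],
    [0.0405,-0.0596,-0.003],
    [0.0405,-0.0596,-0.003],
    [0.0405,-0.0596,-0.003],
    [0.0405,-0.0596,-0.003],
    [0.0405,-0.0596,-0.003],
    [0.0405,-0.0596,-0.003],
    [0.0405,-0.0596,-0.003],
  ],
  rotation=[
    [0,0,0.0405],
    [0,0,0.0405],
    [0,0,0],
    [0,0,0],
    [0,0,0],
    [0,0,0],
    [0,0,0],
    [0,0,0],
    [0,0,0],
    [0,0,0],
  ],
)

```text
clock: 1.35
position: [0.4472, -0.1523, 0.3306]
tool_rot: [3.141, -0.0, 0.16]
force: [1.2, -0.4, 0.0]
grip_width: 0.0852
```

Emit:
move_arm(
  jaw=[255,255,255,255,255],
  dp=[
    [0.0405,-0.0596,0],
    [0.0405,-0.0596,0],
    [0.0405,-0.0596,0],
    [0.0405,-0.0596,0],
    [0,0,0],
  ],
  rotation=[
    [0,0,0],
    [0,0,0],
    [0,0,0],
    [0,0,0],
    [0,0,0],
  ],
)

```text
clock: 1.98
position: [0.5448, 0.0592, 0.3298]
tool_rot: [-3.14, 0.001, 0.166]
force: [0.1, -0.8, -0.2]
grip_width: 0.0002
```

```bash
python3 - <<'E'
from h import *
s=bot.observe(); c=calibration("wrist"); im=grab_frame("wrist"); cv2.imwrite("pics/w1.png",im)
np.savez("w1.npz",K=c["camera_matrix"],T=c["T"])
print(s["clock"],s["position"],s["tool_rot"],s["qpos"],s["force"]); print(np.round(c["T"],3),c["camera_matrix"])
E
```

```text
1.975 [0.54483103 0.05924272 0.3297686 ] [-3.13970414e+00  7.43173053e-04  1.66059688e-01] [ 0.05194328  0.32257056 -0.35021501  1.66173202  0.11585212  1.17855517
 -1.73079943] [ 0.10256408 -0.76188615 -0.16156679]
[[ 0.166 -0.933 -0.32   0.627]
 [-0.986 -0.158 -0.052  0.074]
 [-0.002  0.324 -0.946  0.473]
 [ 0.     0.     0.     1.   ]] [[353.80583981   0.         284.27338669]
 [  0.         353.80583981 209.82592522]
 [  0.           0.           1.        ]]
```

View pics/w1.png

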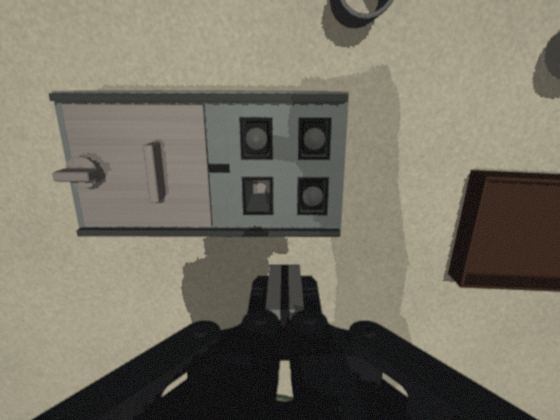

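The wrist view shows the well mouths at about (256,139), (314,139), (258,196) and (313,196), with cones in three of them. I'll fit the dock pose from the well contours.

```bash
cat > dockfit.py <<'E'
from h import *
def fit(im,c,z=.09,dbg=True):
    g=cv2.cvtColor(im,cv2.COLOR_BGR2GRAY)
    L=[];D=np.array([[-32,-106],[-32,-44],[32,-106],[32,-44]])/1e3
    m=(g<60).astype('uint8'); m=cv2.morphologyEx(m,cv2.MORPH_CLOSE,np.ones((3,3)))
    out=[]
    for ct in cv2.findContours(m,cv2.RETR_LIST,1)[0]:
        b=cv2.minAreaRect(ct)
        if cv2.contourArea(ct)<500: continue
        P=np.array([ray(c,p,z) for p in cv2.boxPoints(b)]); e=sorted([np.linalg.norm(P[0]-P[1]),np.linalg.norm(P[1]-P[2])])
        if .02<e[0]<.033 and .03<e[1]<.044: out.append(P.mean(0)[:2]); print(np.round(b[0]),np.round(out[-1],4),np.round(e,4))
    return np.array(out)
E
python3 - <<'E'
from dockfit import *
im=cv2.imread("pics/w1.png"); d=np.load("w1.npz"); c=dict(camera_matrix=d["K"],T=d["T"])
o=fit(im,c)
ang=.16
# assign
D=np.array([[-32,-106],[-32,-44],[32,-106],[32,-44]])/1e3
r=lambda a:np.array([[np.cos(a),-np.sin(a)],[np.sin(a),np.cos(a)]])
from scipy.optimize import least_squares,linear_sum_assignment
cen=D.mean(0); oc=o.mean(0)
cost=np.linalg.norm((D@r(ang).T)[:,None]-(o-oc+r(ang)@cen)[None],axis=2); i,j=linear_sum_assignment(cost)
f=lambda p:((D[i]@r(p[2]).T+p[:2])-o[j]).ravel()
q=least_squares(f,[oc[0],oc[1],ang]).x; print("dock",q,"res mm",np.round(f(q)*1e3,1)); np.save("dock.npy",q)
print("wells",np.round(D@r(q[2]).T+q[:2],4).tolist())
# cone centres on z=.092
g=cv2.cvtColor(im,cv2.COLOR_BGR2GRAY)
print("ridge open/stud open", r(q[2])@[0,.065]+q[:2], r(q[2])@[0,.14]+q[:2])
print("ridge px",ray(c,(150,172),.123),"stud px",ray(c,(73,175),.134))
E
```

```text
<stdin>:9: RuntimeWarning: Mean of empty slice.
  ret = ret.dtype.type(ret / rcount)
Traceback (most recent call last):
ValueError: operands could not be broadcast together with shapes (0,) (2,)
```

```bash
cat > run1.py <<'E'
from dockfit import *
from scipy.optimize import least_squares,linear_sum_assignment
im=cv2.imread("pics/w1.png"); d=np.load("w1.npz"); c=dict(camera_matrix=d["K"],T=d["T"])
g=cv2.cvtColor(im,cv2.COLOR_BGR2GRAY); print(g[139,225:300:3],g[115:165:3,240])
D=np.array([[-32,-106],[-32,-44],[32,-106],[32,-44]])/1e3
r=lambda a:np.array([[np.cos(a),-np.sin(a)],[np.sin(a),np.cos(a)]])
o=[]
for uv in [(313,196),(258,196),(314,139),(256,139)]:
    x,y=uv; w=g[y-27:y+27,x-24:x+24]; w=cv2.GaussianBlur(w,(3,3),0)
    m=(w<.6*np.percentile(w,90)).astype('uint8')
    ct=max(cv2.findContours(m,0,1)[0],key=cv2.contourArea); b=cv2.minAreaRect(ct)
    P=np.array([ray(c,p+[x-24,y-27],.09) for p in cv2.boxPoints(b)]); o.append(P.mean(0)[:2])
    print(uv,np.round(b,1) if 0 else b,np.round(o[-1],4),np.linalg.norm(P[0]-P[1]),np.linalg.norm(P[1]-P[2]))
o=np.array(o)
f=lambda p:((D@r(p[2]).T+p[:2])-o).ravel()
q=least_squares(f,[.55,.12,.16]).x; print("dock",q,"res mm",np.round(f(q)*1e3,1)); np.save("dock.npy",q)
print("wells",np.round(D@r(q[2]).T+q[:2],4).tolist())
print("ridge open/stud open", r(q[2])@[0,.065]+q[:2], r(q[2])@[0,.14]+q[:2])
print("ridge px",ray(c,(150,172),.123),"stud px",ray(c,(73,175),.134))
E
python3 run1.py
```

```text
[117 114 114 117 120  63  37  64  74  78  90  87  73  76  38  22  89  92
  93  93  92  93  94  92  84] [116  43  40  52  52  56  54  62  63  69  72  78  88  84  99 109 111]
(313, 196) ((23.5, 27.0), (38.0, 31.0), 90.0) [0.5183 0.0242] 0.03436840180541626 0.044800317256808345
(258, 196) ((23.0, 26.5), (37.0, 30.0), 90.0) [0.5084 0.0861] 0.03328099066612058 0.0435623160616539
(314, 139) ((24.0, 26.5), (41.0, 32.0), 90.0) [0.5816 0.0349] 0.033613878361617354 0.04343305750479264
(256, 139) ((24.0, 26.0), (42.0, 32.0), 90.0) [0.5717 0.0962] 0.03360521748938907 0.0444315722227118
dock [0.53300104 0.13438067 0.16067386] res mm [ 0.1  0.4  0.  -0.3 -0.  -0.  -0.1 -0.1]
wells [[0.5184, 0.0246], [0.5085, 0.0858], [0.5815, 0.0349], [0.5716, 0.0961]]
ridge open/stud open [0.52260212 0.19854346] [0.51060337 0.27257743]
ridge px [0.52547617 0.19511649 0.123     ] stud px [0.51305886 0.26571326 0.134     ]
```

Dock fit residuals are below 0.5 mm. The ridge and stud checks agree to about 5 mm from my hand-picked pixels. Going down over well 0 with the fingers shut.

Emit:
move_arm(
  jaw=[255,255,255,255,255,255,255],
  dp=[
    [-0.0397,0.0372,0.04],
    [0,0,0.06],
    [0,0,0.06],
    [0,0,0.06],
    [0,0,0.06],
    [0,0,0.008],
    [0,0,0],
  ],
  rotation=[
    [0,0,0],
    [0,0,0.0016],
    [0,0,0],
    [0,0,0],
    [0,0,0],
    [0,0,0],
    [0,0,0],
  ],
)

```text
clock: 2.9
position: [0.5181, 0.0199, 0.1011]
tool_rot: [3.141, -0.0, 0.154]
force: [0.7, -0.2, 0.5]
grip_width: 0.0002
```

Emit:
move_arm(
  jaw=[255,255,255],
  dp=[
    [0,0,0.005],
    [0,0,0.0035],
    [0,0,0],
  ],
  rotation=[
    [0,0,0],
    [0,0,0],
    [0,0,0],
  ],
)

```text
clock: 3.28
position: [0.5183, 0.0204, 0.0939]
tool_rot: [3.141, -0.001, 0.155]
force: [0.6, -0.6, 4.4]
grip_width: 0.0001
```

Emit:
move_arm(
  jaw=[255,255,255],
  dp=[
    [0,-0.004,0.003],
    [0,0,0.003],
    [0,0,0],
  ],
  rotation=[
    [0,0,0],
    [0,0,0],
    [0,0,0],
  ],
)

```text
clock: 3.65
position: [0.5178, 0.0232, 0.089]
tool_rot: [3.141, -0.001, 0.155]
force: [1.9, -2.7, 5.8]
grip_width: 0.0001
```

Emit:
move_arm(
  jaw=[255,255,100,100,100,100,100,100],
  dp=[
    [0,0,-0.047],
    [0,0,-0.047],
    [0.0007,-0.0017,0],
    [0,0,0],
    [0,0,0],
    [0,0,0.045],
    [0,0,0.04],
    [0,0,0],
  ],
  rotation=[
    [0,0,0],
    [0,0,0],
    [0,0,-0.0018],
    [0,0,0],
    [0,0,0],
    [0,0,0],
    [0,0,0],
    [0,0,0],
  ],
)

```text
clock: 4.65
position: [0.516, 0.025, 0.0936]
tool_rot: [-3.141, 0.005, 0.161]
force: [0.2, -1.0, 0.0]
grip_width: 0.0521
```

Emit:
move_arm(
  jaw=[255,255,255,255,255],
  dp=[
    [0,0,0],
    [0,0,0],
    [0,0,0],
    [0,0,0],
    [0,0,0],
  ],
  rotation=[
    [0,0,0],
    [0,0,0],
    [0,0,0],
    [0,0,0],
    [0,0,0],
  ],
  squeeze=60,
)

```text
clock: 5.28
position: [0.518, 0.0249, 0.0961]
tool_rot: [3.141, -0.001, 0.161]
force: [2.1, -1.8, 2.3]
grip_width: 0.023
```

Emit:
move_arm(
  jaw=[255,255,255,255,255,255,255,255,255,255],
  dp=[
    [0,0,-0.03],
    [0,0,-0.05],
    [0,0,-0.055],
    [-0.0174,0.0573,0],
    [-0.0174,0.0573,0],
    [-0.0174,0.0573,0],
    [-0.0174,0.0573,0],
    [-0.0174,0.0573,0],
    [-0.0174,0.0573,0],
    [-0.0174,0.0573,0],
  ],
  rotation=[
    [0,0,0],
    [0,0,0],
    [0,0,0],
    [0,0,0],
    [0,0,0],
    [0,0,0],
    [0,0,0],
    [0,0,0],
    [0,0,0],
    [0,0,0],
  ],
  squeeze=80,
)

```text
clock: 6.52
position: [0.4722, -0.3085, 0.2035]
tool_rot: [-3.141, 0.0, 0.161]
force: [0.6, 0.7, -1.8]
grip_width: 0.0227
```

Emit:
move_arm(
  jaw=[255,255],
  dp=[
    [-0.0174,0.0573,0],
    [0,0,0],
  ],
  rotation=[
    [0,0,0],
    [0,0,0],
  ],
)

```text
clock: 6.78
position: [0.4646, -0.3581, 0.203]
tool_rot: [3.141, 0.001, 0.156]
force: [-0.5, 0.7, -0.8]
grip_width: 0.0235
```

```bash
cat > look.py <<'E'
from h import *
import sys
n=sys.argv[1]; s=bot.observe(); print(round(s["clock"],2),np.round(s["position"],4),np.round(s["tool_rot"],3),np.round(s["grip_width"],4))
a=grab_frame("top"); c=calibration("wrist"); b=grab_frame("wrist")
np.savez(n+".npz",K=c["camera_matrix"],T=c["T"]); cv2.imwrite(f"pics/{n}t.png",a); cv2.imwrite(f"pics/{n}w.png",b)
cv2.imwrite(f"pics/{n}.png",np.hstack([cv2.resize(a[130:310,100:400],(480,288)),cv2.resize(b,(320,240)).copy() if 0 else cv2.copyMakeBorder(cv2.resize(b,(320,240)),24,24,0,0,0)]))
E
python3 look.py a1
```

```text
6.78 [ 0.4646 -0.3581  0.203 ] [3.141e+00 1.000e-03 1.560e-01] 0.0235
```

View pics/a1.png

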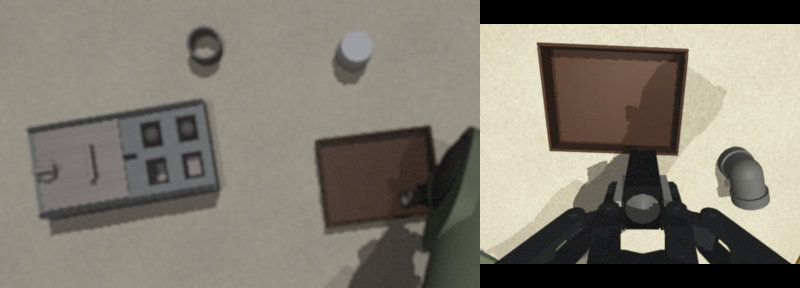

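The pack is held and the tray is where it was. Lowering it in.

Emit:
move_arm(
  jaw=[255,255,255,255,255,110,110,110],
  dp=[
    [0,0,0.05],
    [0,0,0.06],
    [0,0,0.06],
    [0,0,0.031],
    [0,0,0],
    [0,0,0],
    [0,0,0],
    [0,0,0],
  ],
  rotation=[
    [0,0,0],
    [0,0,0],
    [0,0,0],
    [0,0,0],
    [0,0,0],
    [0,0,0],
    [0,0,0],
    [0,0,0],
  ],
)

```text
clock: 7.88
position: [0.4668, -0.355, 0.0437]
tool_rot: [3.141, -0.001, 0.161]
force: [-0.2, 0.1, -0.2]
grip_width: 0.0483
```

```bash
python3 - <<'E'
from h import *
s=bot.observe(); print(s["position"],s["grip_width"],s["force"])
print(go(s,[.5815,.0349,.21],.161))
E
```

```text
[ 0.466758   -0.3549589   0.04368822] 0.04831319923147869 [-0.24186638  0.14095949 -0.23221136]
([0.2198, -0.4579, -0.2081], [0.0002, -0.0003, -0.0])
```

Emit:
move_arm(
  jaw=[110,110,110,255,255,255,255,255,255,255],
  dp=[
    [0,0,-0.06],
    [0,0,-0.07],
    [0,0,-0.07],
    [0.0275,-0.0572,0],
    [0.0275,-0.0572,0],
    [0.0275,-0.0572,0],
    [0.0275,-0.0572,0],
    [0.0275,-0.0572,0],
    [0.0275,-0.0572,0],
    [0.0275,-0.0572,0],
  ],
  rotation=[
    [0,0,0],
    [0,0,0],
    [0,0,0],
    [0,0,0],
    [0,0,0],
    [0,0,0],
    [0,0,0],
    [0,0,0],
    [0,0,0],
    [0,0,0],
  ],
)

```text
clock: 9.12
position: [0.5675, -0.0124, 0.2034]
tool_rot: [3.141, -0.001, 0.161]
force: [0.2, -1.0, 1.1]
grip_width: 0.0004
```

Emit:
move_arm(
  jaw=[255,255,255,255],
  dp=[
    [0.0273,-0.0575,0.03],
    [0,0,0.05],
    [0,0,0.04],
    [0,0,0],
  ],
  rotation=[
    [0,0,0],
    [0,0,0],
    [0,0,0],
    [0,0,0],
  ],
)

```text
clock: 9.62
position: [0.5802, 0.0349, 0.1056]
tool_rot: [-3.141, 0.003, 0.161]
force: [0.0, -0.4, 0.9]
grip_width: -0.0003
```

```bash
cat > at.py <<'E'
from h import *
import sys
s=bot.observe(); print(np.round(s["position"],4),np.round(s["tool_rot"],3),round(s["grip_width"],4),np.round(s["force"],1),round(s["clock"],1),"q7",s["qpos"][6].round(2))
a=[float(x) for x in sys.argv[1:]]
if a: print(go(s,a[:3],a[3]))
E
python3 at.py .5815 .0349 .0895 .161
```

```text
[0.5802 0.0349 0.1056] [-3.141e+00  3.000e-03  1.610e-01] -0.0003 [ 0.  -0.4  0.9] 9.6 q7 -1.78
([0.0017, 0.0003, 0.0201], [-0.0001, 0.001, 0.0001])
```

Emit:
move_arm(
  jaw=[255,255,255,255,255],
  dp=[
    [0.001,0,0.008],
    [0,0,0.006],
    [0,0,0.004],
    [0,0,0.002],
    [0,0,0],
  ],
  rotation=[
    [0,0,0],
    [0,0,0],
    [0,0,0],
    [0,0,0],
    [0,0,0],
  ],
)

```text
clock: 10.25
position: [0.5826, 0.035, 0.0916]
tool_rot: [3.141, -0.001, 0.161]
force: [0.2, -1.0, 4.0]
grip_width: -0.0002
```

Emit:
move_arm(
  jaw=[255,255,255],
  dp=[
    [0,0,0.002],
    [0,0,0.0015],
    [0,0,0],
  ],
  rotation=[
    [0,0,0],
    [0,0,0],
    [0,0,0],
  ],
)

```text
clock: 10.62
position: [0.5827, 0.035, 0.0888]
tool_rot: [3.141, -0.001, 0.161]
force: [0.6, -0.6, 7.1]
grip_width: 0.0002
```

Emit:
move_arm(
  jaw=[255,255,100,100,100,100,100,100],
  dp=[
    [0,0,-0.047],
    [0,0,-0.047],
    [-0.001,0,0],
    [0,0,0],
    [0,0,0],
    [0,0,0.045],
    [0,0,0.04],
    [0,0,0],
  ],
  rotation=[
    [0,0,0],
    [0,0,0],
    [0,0,0],
    [0,0,0],
    [0,0,0],
    [0,0,0],
    [0,0,0],
    [0,0,0],
  ],
)

```text
clock: 11.62
position: [0.5797, 0.0349, 0.093]
tool_rot: [-3.141, 0.005, 0.161]
force: [0.5, 0.7, 1.2]
grip_width: 0.0519
```

Emit:
move_arm(
  jaw=[255,255,255,255,255],
  dp=[
    [0,0,0],
    [0,0,0],
    [0,0,0],
    [0,0,0],
    [0,0,0],
  ],
  rotation=[
    [0,0,0],
    [0,0,0],
    [0,0,0],
    [0,0,0],
    [0,0,0],
  ],
  squeeze=80,
)

```text
clock: 12.25
position: [0.5816, 0.035, 0.0956]
tool_rot: [3.142, -0.001, 0.161]
force: [1.0, -0.7, 1.8]
grip_width: 0.023
```

```bash
python3 at.py .53 -.302 .21 .161
```

```text
[0.5816 0.035  0.0956] [ 3.142e+00 -1.000e-03  1.610e-01] 0.023 [ 1.  -0.7  1.8] 12.2 q7 -1.79
([-0.1311, 0.4055, -0.1431], [0.0, -0.0002, -0.0])
```

Emit:
move_arm(
  jaw=[255,255,255,255,255,255,255,255,255,255],
  dp=[
    [0,0,-0.03],
    [0,0,-0.05],
    [0,0,-0.055],
    [-0.0187,0.0579,0],
    [-0.0187,0.0579,0],
    [-0.0187,0.0579,0],
    [-0.0187,0.0579,0],
    [-0.0187,0.0579,0],
    [-0.0187,0.0579,0],
    [-0.0187,0.0579,0],
  ],
  rotation=[
    [0,0,0],
    [0,0,0],
    [0,0,0],
    [0,0,0],
    [0,0,0],
    [0,0,0],
    [0,0,0],
    [0,0,0],
    [0,0,0],
    [0,0,0],
  ],
)

```text
clock: 13.5
position: [0.5291, -0.3032, 0.2031]
tool_rot: [-3.141, 0.001, 0.161]
force: [1.2, 0.6, -1.4]
grip_width: 0.023
```

Emit:
move_arm(
  jaw=[255],
  dp=[
    [0,0,0],
  ],
  rotation=[
    [0,0,0],
  ],
)

```text
clock: 13.62
position: [0.5279, -0.3059, 0.2026]
tool_rot: [3.141, 0.002, 0.155]
force: [0.9, 0.7, -2.0]
grip_width: 0.0232
```

```bash
python3 look.py a2; python3 at.py .531 -.302 .0425 .161
```

```text
13.62 [ 0.5279 -0.3059  0.2026] [3.141e+00 2.000e-03 1.550e-01] 0.0232
[ 0.5294 -0.3018  0.2029] [-3.141e+00  1.000e-03  1.600e-01] 0.0228 [-0.5  0.5 -0.4] 13.7 q7 -1.12
([0.0021, 0.0008, 0.2004], [-0.0003, 0.0002, -0.0003])
```

View pics/a2.png

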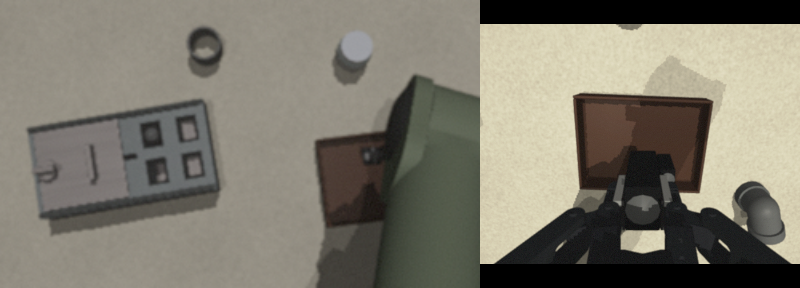

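Well 2 is now empty and the second pack is held. The tray hasn't moved, so I'm lowering it.

Emit:
move_arm(
  jaw=[255,255,255,255,255,110,110,110],
  dp=[
    [0.002,0,0.05],
    [0,0,0.06],
    [0,0,0.06],
    [0,0,0.029],
    [0,0,0],
    [0,0,0],
    [0,0,0],
    [0,0,0],
  ],
  rotation=[
    [0,0,0],
    [0,0,0],
    [0,0,0],
    [0,0,0],
    [0,0,0],
    [0,0,0],
    [0,0,0],
    [0,0,0],
  ],
)

```text
clock: 14.72
position: [0.5319, -0.3018, 0.045]
tool_rot: [3.141, -0.001, 0.161]
force: [0.0, -0.0, 0.1]
grip_width: 0.0489
```

```bash
python3 at.py .5716 .0961 .21 .161
```

```text
[ 0.5319 -0.3018  0.045 ] [ 3.141e+00 -1.000e-03  1.610e-01] 0.0489 [ 0.  -0.   0.1] 14.7 q7 -1.19
([0.1289, -0.4828, -0.2064], [0.0003, -0.0003, -0.0])
```

Emit:
move_arm(
  jaw=[110,110,110,255,255,255,255,255,255,255],
  dp=[
    [0,0,-0.06],
    [0,0,-0.07],
    [0,0,-0.07],
    [0.0161,-0.0604,0],
    [0.0161,-0.0604,0],
    [0.0161,-0.0604,0],
    [0.0161,-0.0604,0],
    [0.0161,-0.0604,0],
    [0.0161,-0.0604,0],
    [0.0161,-0.0604,0],
  ],
  rotation=[
    [0,0,0],
    [0,0,0],
    [0,0,0],
    [0,0,0],
    [0,0,0],
    [0,0,0],
    [0,0,0],
    [0,0,0],
    [0,0,0],
    [0,0,0],
  ],
)

```text
clock: 15.98
position: [0.5664, 0.0483, 0.2047]
tool_rot: [3.141, -0.001, 0.161]
force: [0.7, 0.5, -0.8]
grip_width: 0.0
```

Emit:
move_arm(
  jaw=[255,255,255,255,255],
  dp=[
    [0.0161,-0.0604,0.03],
    [0,0,0.05],
    [0,0,0.04],
    [0,0,0],
    [0,0,0],
  ],
  rotation=[
    [0,0,0],
    [0,0,0],
    [0,0,0],
    [0,0,0],
    [0,0,0],
  ],
)

```text
clock: 16.6
position: [0.5719, 0.0965, 0.1096]
tool_rot: [-3.141, -0.002, 0.161]
force: [-1.3, 1.0, 0.7]
grip_width: -0.0
```

```bash
python3 look.py a3; python3 at.py .5716 .0961 .0888 .161
```

```text
16.6 [0.5719 0.0965 0.1096] [-3.141e+00 -2.000e-03  1.610e-01] -0.0
[0.5721 0.0965 0.1097] [-3.142e+00 -2.000e-03  1.600e-01] -0.0001 [-0.2 -0.1  0.1] 16.7 q7 -1.9
([-0.0007, 0.0004, 0.0262], [-0.0, -0.0007, -0.0002])
```

View pics/a3.png

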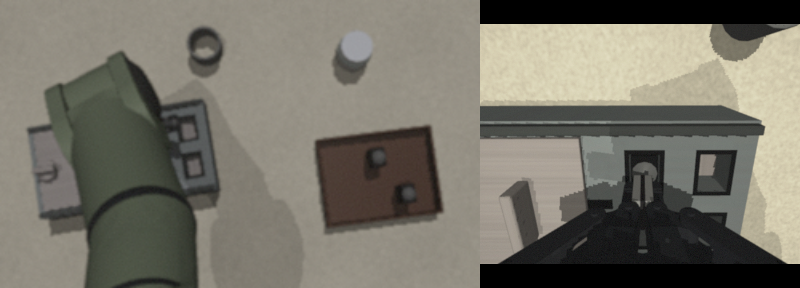

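Both packs stand upright in the tray, and the fingers are centred over the cone in well 3. Pressing.

Emit:
move_arm(
  jaw=[255,255,255,255,255],
  dp=[
    [-0.0006,0,0.012],
    [0,0,0.008],
    [0,0,0.004],
    [0,0,0.0022],
    [0,0,0],
  ],
  rotation=[
    [0,0,0],
    [0,0,0],
    [0,0,0],
    [0,0,0],
    [0,0,0],
  ],
)

```text
clock: 17.32
position: [0.5715, 0.0965, 0.0878]
tool_rot: [3.142, -0.002, 0.161]
force: [-2.2, -1.0, 16.6]
grip_width: -0.0002
```

Emit:
move_arm(
  jaw=[255,255,100,100,100,100,100,100],
  dp=[
    [0,0,-0.047],
    [0,0,-0.047],
    [0,0,0],
    [0,0,0],
    [0,0,0],
    [0,0,0.045],
    [0,0,0.04],
    [0,0,0],
  ],
  rotation=[
    [0,0,0],
    [0,0,0],
    [0,0,0],
    [0,0,0],
    [0,0,0],
    [0,0,0],
    [0,0,0],
    [0,0,0],
  ],
)

```text
clock: 18.32
position: [0.5691, 0.0962, 0.092]
tool_rot: [3.142, 0.005, 0.161]
force: [-0.0, 0.3, 0.7]
grip_width: 0.0521
```

Emit:
move_arm(
  jaw=[255,255,255,255,255],
  dp=[
    [0,0,0],
    [0,0,0],
    [0,0,0],
    [0,0,0],
    [0,0,0],
  ],
  rotation=[
    [0,0,0],
    [0,0,0],
    [0,0,0],
    [0,0,0],
    [0,0,0],
  ],
  squeeze=80,
)

```text
clock: 18.95
position: [0.5711, 0.0964, 0.0947]
tool_rot: [-3.142, -0.001, 0.161]
force: [1.5, -1.2, 2.2]
grip_width: 0.0231
```

```bash
python3 at.py .4555 -.2605 .205 .161
```

```text
[0.5711 0.0964 0.0947] [-3.142e+00 -1.000e-03  1.610e-01] 0.0231 [ 1.5 -1.2  2.2] 18.9 q7 -1.91
([-0.214, 0.4172, -0.1381], [-0.0, -0.0003, -0.0001])
```

Emit:
move_arm(
  jaw=[255,255,255,255,255,255,255,255,255,255],
  dp=[
    [0,0,-0.03],
    [0,0,-0.05],
    [0,0,-0.055],
    [-0.0305,0.0596,0],
    [-0.0305,0.0596,0],
    [-0.0305,0.0596,0],
    [-0.0305,0.0596,0],
    [-0.0305,0.0596,0],
    [-0.0305,0.0596,0],
    [-0.0305,0.0596,0],
  ],
  rotation=[
    [0,0,0],
    [0,0,0],
    [0,0,0],
    [0,0,0],
    [0,0,0],
    [0,0,0],
    [0,0,0],
    [0,0,0],
    [0,0,0],
    [0,0,0],
  ],
)

```text
clock: 20.2
position: [0.4546, -0.2618, 0.2022]
tool_rot: [-3.141, 0.0, 0.161]
force: [1.1, 1.1, -1.4]
grip_width: 0.0228
```

Emit:
move_arm(
  jaw=[255,255],
  dp=[
    [0,0,0],
    [0,0,0],
  ],
  rotation=[
    [0,0,0],
    [0,0,0],
  ],
)

```text
clock: 20.45
position: [0.4555, -0.26, 0.2022]
tool_rot: [-3.141, 0.0, 0.161]
force: [0.4, 0.7, -1.7]
grip_width: 0.0228
```

```bash
python3 look.py a4; python3 at.py .4555 -.2605 .0425 .161
```

```text
20.45 [ 0.4555 -0.26    0.2022] [-3.141  0.     0.161] 0.0228
[ 0.456  -0.2593  0.2023] [-3.141  0.     0.162] 0.0234 [-0.1  0.4 -1.5] 20.6 q7 -1.13
([-0.0008, 0.0014, 0.1997], [-0.0002, 0.0, 0.0005])
```

View pics/a4.png

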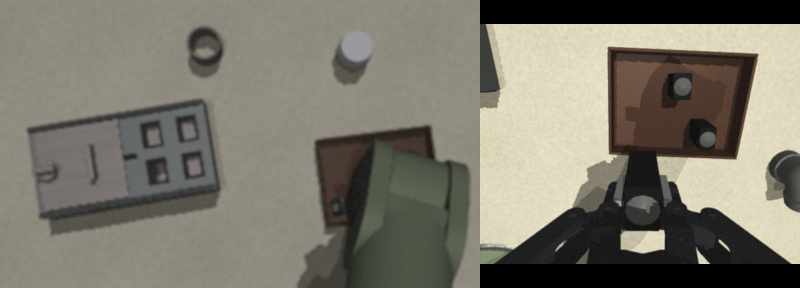

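All four wells are empty, the tray is unchanged, and two packs are standing in it. Lowering the third.

Emit:
move_arm(
  jaw=[255,255,255,255,255,110,110,110],
  dp=[
    [0,0,0.05],
    [0,0,0.06],
    [0,0,0.06],
    [0,0,0.03],
    [0,0,0],
    [0,0,0],
    [0,0,0],
    [0,0,0],
  ],
  rotation=[
    [0,0,0],
    [0,0,0],
    [0,0,0],
    [0,0,0],
    [0,0,0],
    [0,0,0],
    [0,0,0],
    [0,0,0],
  ],
)

```text
clock: 21.55
position: [0.4561, -0.2607, 0.0432]
tool_rot: [3.141, -0.001, 0.161]
force: [-0.9, -0.4, -0.6]
grip_width: 0.0489
```

```bash
python3 at.py .5226 .1985 .23 .161
```

```text
[ 0.4561 -0.2607  0.0432] [ 3.141e+00 -1.000e-03  1.610e-01] 0.0489 [-0.9 -0.4 -0.6] 21.6 q7 -1.23
([0.1742, -0.553, -0.2337], [0.0003, -0.0004, -0.0001])
```

Emit:
move_arm(
  jaw=[110,110,110,110,110,110,110,110,110,110],
  dp=[
    [0,0,-0.06],
    [0,0,-0.07],
    [0,0,-0.07],
    [0.0194,-0.0615,-0.0042],
    [0.0194,-0.0615,-0.0042],
    [0.0194,-0.0615,-0.0042],
    [0.0194,-0.0615,-0.0042],
    [0.0194,-0.0615,-0.0042],
    [0.0194,-0.0615,-0.0042],
    [0.0194,-0.0615,-0.0042],
  ],
  rotation=[
    [0,0,0],
    [0,0,0],
    [0,0,0],
    [0,0,0],
    [0,0,0],
    [0,0,0],
    [0,0,0],
    [0,0,0],
    [0,0,0],
    [0,0,0],
  ],
)

```text
clock: 22.8
position: [0.5078, 0.0985, 0.2266]
tool_rot: [3.141, -0.001, 0.161]
force: [0.9, 0.6, -0.6]
grip_width: 0.0483
```

Emit:
move_arm(
  jaw=[110,110,110,110],
  dp=[
    [0.0194,-0.0615,-0.0042],
    [0.0194,-0.061,0],
    [0,0,0],
    [0,0,0],
  ],
  rotation=[
    [0,0,0],
    [0,0,0],
    [0,0,0],
    [0,0,0],
  ],
)

```text
clock: 23.3
position: [0.5225, 0.1982, 0.2293]
tool_rot: [3.141, 0.0, 0.161]
force: [-0.3, -0.2, -0.4]
grip_width: 0.0486
```

```bash
python3 look.py a5; python3 at.py .5226 .1985 .102 .161
```

```text
23.3 [0.5225 0.1982 0.2293] [3.141 0.    0.161] 0.0486
[0.5228 0.1974 0.2294] [ 3.141 -0.     0.159] 0.0484 [-0.1 -1.1  0.1] 23.4 q7 -2.07
([-0.0, -0.0015, 0.1593], [0.0002, -0.0001, -0.0005])
```

View pics/a5.png

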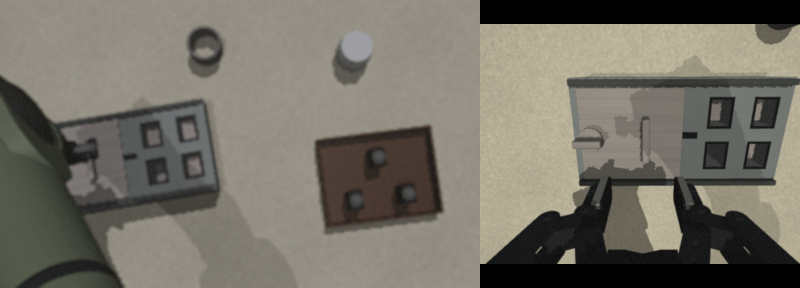

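All three packs stand in the tray, all wells are empty, and the jaws straddle the ridge. Going down to grip it.

Emit:
move_arm(
  jaw=[110,110,110,110,255,255,255,255,255],
  dp=[
    [0,0,0.06],
    [0,0,0.06],
    [0,0,0.038],
    [0,0,0],
    [0,0,0],
    [0,0,0],
    [0,0,0],
    [0,0,0],
    [0,0,0],
  ],
  rotation=[
    [0,0,0],
    [0,0,0],
    [0,0,0],
    [0,0,0],
    [0,0,0],
    [0,0,0],
    [0,0,0],
    [0,0,0],
    [0,0,0],
  ],
  squeeze=40,
)

```text
clock: 24.52
position: [0.5237, 0.1975, 0.1045]
tool_rot: [3.14, -0.002, 0.16]
force: [-1.2, -7.8, 13.3]
grip_width: 0.0094
```

```bash
python3 -c "
import numpy as np;q=np.load('dock.npy');c,s=np.cos(q[2]),np.sin(q[2]);print(q[:2]+[.075*s,-.075*c])"; python3 at.py .545 .0603 .103 .161
```

```text
[0.5449998 0.0603467]
[0.5237 0.1975 0.1045] [ 3.14e+00 -2.00e-03  1.60e-01] 0.0094 [-1.2 -7.8 13.3] 24.5 q7 -2.15
([-0.001, 0.1736, 0.002], [0.0004, -0.0007, -0.0004])
```

Emit:
move_arm(
  jaw=[255,255,255,255,255,255,255,255,255,255],
  dp=[
    [0,0,-0.002],
    [0,0.02,0],
    [0,0.025,0],
    [0,0.025,0],
    [0,0.025,0],
    [0,0.025,0],
    [0,0.025,0],
    [0,0.015,0],
    [0,0.008,0],
    [0,0,0],
  ],
  rotation=[
    [0,0,0],
    [0,0,0],
    [0,0,0],
    [0,0,0],
    [0,0,0],
    [0,0,0],
    [0,0,0],
    [0,0,0],
    [0,0,0],
    [0,0,0],
  ],
)

```text
clock: 25.78
position: [0.5453, 0.0654, 0.1046]
tool_rot: [-3.141, -0.002, 0.16]
force: [12.5, 1.3, -23.5]
grip_width: 0.0087
```

```bash
python3 at.py .545 .0603 .103 .161
```

```text
[0.5453 0.0654 0.1046] [-3.141e+00 -2.000e-03  1.600e-01] 0.0087 [ 12.5   1.3 -23.5] 25.8 q7 -1.92
([-0.0014, 0.0062, 0.002], [-0.0001, -0.0007, -0.0003])
```

Emit:
move_arm(
  jaw=[255,255,255,255],
  dp=[
    [0.001,0,0.002],
    [0,0.0045,0],
    [0,0.003,0],
    [0,0,0],
  ],
  rotation=[
    [0,0,0],
    [0,0,0],
    [0,0,0],
    [0,0,0],
  ],
)

```text
clock: 26.28
position: [0.5463, 0.0601, 0.1045]
tool_rot: [3.141, -0.002, 0.161]
force: [-5.8, -1.9, 15.4]
grip_width: 0.0091
```

Emit:
move_arm(
  jaw=[255,255,255,255],
  dp=[
    [-0.0005,0.003,-0.0008],
    [0,0.003,0],
    [0,0.003,0],
    [0,0,0],
  ],
  rotation=[
    [0,0,0],
    [0,0,0],
    [0,0,0],
    [0,0,0],
  ],
)

```text
clock: 26.78
position: [0.5465, 0.059, 0.1045]
tool_rot: [-3.135, -0.002, 0.165]
force: [-7.0, 32.0, 1.7]
grip_width: 0.0089
```

The shutter is against its stop (32 N at the expected place). Release, rise, turn the jaws 90° and go above the stud.

Emit:
move_arm(
  jaw=[255,120,120,120,120,120,120,120,120,120],
  dp=[
    [0,-0.0075,0],
    [0,0,0],
    [0,0,0],
    [0,0,-0.06],
    [0,0,-0.06],
    [0,0,0],
    [0,0,0],
    [0,0,0],
    [0,0,0],
    [0,0,0],
  ],
  rotation=[
    [0,0,0],
    [0,0,0],
    [0,0,0],
    [0,0,0],
    [0,0,0],
    [0,0,-0.055],
    [0,0,-0.055],
    [0,0,-0.055],
    [0,0,-0.055],
    [0,0,-0.055],
  ],
)

```text
clock: 28.02
position: [0.5457, 0.0583, 0.1995]
tool_rot: [3.141, 0.0, 1.03]
force: [0.2, 0.2, -0.0]
grip_width: 0.0453
```

Emit:
move_arm(
  jaw=[120,120,120,120,120,120,120],
  dp=[
    [0,0,0],
    [0,0,0],
    [0,0,0],
    [0,0,0],
    [0.04,0,0],
    [0.053,0,0],
    [0,0,0],
  ],
  rotation=[
    [0,0,-0.055],
    [0,0,-0.055],
    [0,0,-0.055],
    [0,0,-0.056],
    [0,0,0],
    [0,0,0],
    [0,0,0],
  ],
)

```text
clock: 28.9
position: [0.5341, 0.1351, 0.1998]
tool_rot: [3.141, -0.001, 1.723]
force: [0.6, -0.7, 0.2]
grip_width: 0.0452
```

```bash
python3 look.py a6; python3 at.py .533 .1337 .125 1.7318
```

```text
28.9 [0.5341 0.1351 0.1998] [ 3.141e+00 -1.000e-03  1.723e+00] 0.0452
[0.5348 0.1319 0.1994] [-3.141e+00  1.000e-03  1.719e+00] 0.0454 [ 0.  -0.9  0. ] 29.0 q7 -0.61
([0.0026, -0.0019, 0.093], [-0.0001, 0.0002, -0.004])
```

View pics/a6w.png

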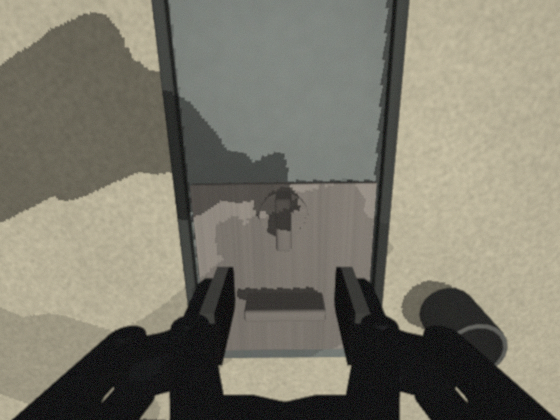

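```bash
python3 - <<'E'
from h import *
d=np.load("a6.npz"); c=dict(camera_matrix=d["K"],T=d["T"]); q=np.load("dock.npy")
ca,sa=np.cos(q[2]),np.sin(q[2])
W=lambda x,y,z:[q[0]+ca*x-sa*y,q[1]+sa*x+ca*y,z]
for n,p in {"wing+y":(0,.018,.134),"wing-y":(0,-.018,.134),"ridgeL":(-.03,-.075,.123),"ridgeR":(.03,-.075,.123),"plate+y edge":(0,.075-.005,.097),"wing base -y":(0,-.018,.114)}.items(): print(n,proj(c,W(*p)).round(1))
im=cv2.imread("pics/a6w.png"); cv2.imwrite("pics/a6c.png",cv2.resize(im[165:335,215:355],None,fx=4,fy=3.5,interpolation=cv2.INTER_CUBIC))
print(np.round(c["T"][:3,3],3))
E
```

```text
wing+y [282.4 200.5]
wing-y [283.  253.3]
ridgeL [243.  317.5]
ridgeR [324.9 316.8]
plate+y edge [281.7 109.8]
wing base -y [283.1 240.8]
[0.521 0.217 0.343]
```

View pics/a6c.png

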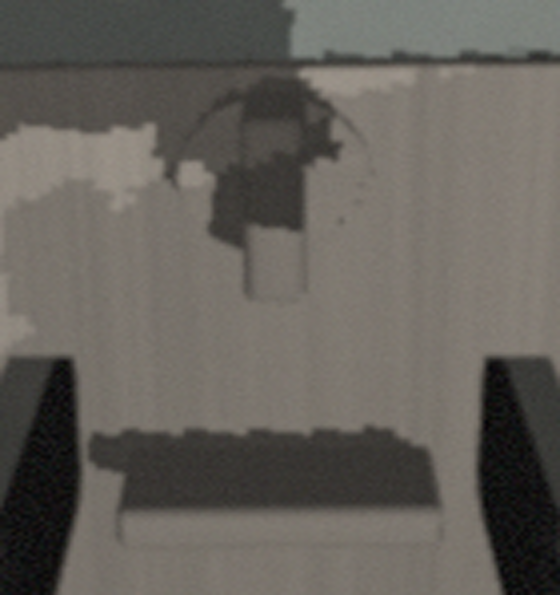

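The wing runs about (284,199)–(284,251), within 2 px (≈1.5 mm) of the prediction, and the ridge has the same small offset. The shutter is therefore fully shut. Going down to grip the wing.

Emit:
move_arm(
  jaw=[120,120,120,120,255,255,255,255],
  dp=[
    [0.0014,-0.0011,0.03],
    [0,0,0.04],
    [0,0,0.033],
    [0,0,0],
    [0,0,0],
    [0,0,0],
    [0,0,0],
    [0,0,0],
  ],
  rotation=[
    [0,0,-0.0035],
    [0,0,0],
    [0,0,0],
    [0,0,0],
    [0,0,0],
    [0,0,0],
    [0,0,0],
    [0,0,0],
  ],
  squeeze=60,
)

```text
clock: 30.0
position: [0.5339, 0.1333, 0.1175]
tool_rot: [3.141, 0.0, 1.73]
force: [-1.5, -1.2, 3.8]
grip_width: 0.008
```

Emit:
move_arm(
  jaw=[255,255,255,255],
  dp=[
    [0,0,0.006],
    [0,0,0.005],
    [0,0,0.004],
    [0,0,0],
  ],
  rotation=[
    [0,0,0],
    [0,0,0],
    [0,0,0],
    [0,0,0],
  ],
)

```text
clock: 30.5
position: [0.534, 0.1341, 0.106]
tool_rot: [3.14, -0.0, 1.73]
force: [-6.9, -2.6, 26.7]
grip_width: 0.0085
```

Emit:
move_arm(
  jaw=[255,255,255,255,255,255,255,255,255,255],
  dp=[
    [0,0,-0.0004],
    [0,0,0],
    [0,0,0],
    [0,0,0],
    [0,0,0],
    [0,0,0],
    [0,0,0],
    [0,0,0],
    [0,0,0],
    [0,0,0],
  ],
  rotation=[
    [0,0,0.05],
    [0,0,0.055],
    [0,0,0.055],
    [0,0,0.055],
    [0,0,0.055],
    [0,0,0.055],
    [0,0,0.055],
    [0,0,0.055],
    [0,0,0.042],
    [0,0,0],
  ],
)

```text
clock: 31.75
position: [0.5329, 0.1341, 0.106]
tool_rot: [3.141, 0.001, 0.23]
force: [-12.4, -1.0, 26.3]
grip_width: 0.0086
```

```bash
python3 at.py; python3 -c "
from h import *;print(bot.observe()['moment'])"
```

```text
[0.5329 0.1341 0.106 ] [3.141e+00 1.000e-03 2.300e-01] 0.0086 [-12.4  -1.   26.3] 31.8 q7 -1.95
[-0.3277032   3.05227725  0.00765495]
```

Emit:
move_arm(
  jaw=[255,255,150,150,150,150,150,150,150,150],
  dp=[
    [0,0,0],
    [0,0,0],
    [0,0,0],
    [0,0,0],
    [0,0,0],
    [0,0,-0.03],
    [0,0,-0.05],
    [0,0,-0.06],
    [0,0,-0.06],
    [0,0,0],
  ],
  rotation=[
    [0,0,0.006],
    [0,0,0],
    [0,0,0],
    [0,0,0],
    [0,0,0],
    [0,0,0],
    [0,0,0],
    [0,0,0],
    [0,0,0],
    [0,0,0],
  ],
)

```text
clock: 33.0
position: [0.5351, 0.1339, 0.2687]
tool_rot: [-3.141, -0.006, 0.212]
force: [0.1, -0.1, -0.3]
grip_width: 0.0349
```

```bash
python3 look.py a7; python3 - <<'E'
from h import *
d=np.load("a7.npz"); c=dict(camera_matrix=d["K"],T=d["T"]); q=np.load("dock.npy")
ca,sa=np.cos(q[2]),np.sin(q[2])
W=lambda x,y,z:[q[0]+ca*x-sa*y,q[1]+sa*x+ca*y,z]
for z in(.134,.1245): print(z,[proj(c,W(x,0,z)).round(1).tolist() for x in(-.018,0,.018)])
print("ridge",[proj(c,W(x,-.075,.123)).round(1).tolist() for x in(-.03,.03)])
E
```

```text
33.0 [0.5351 0.1339 0.2687] [-3.141 -0.006  0.212] 0.0349
0.134 [[283.4, 219.2], [284.5, 198.5], [285.7, 176.9]]
0.1245 [[283.4, 215.3], [284.5, 195.2], [285.7, 174.2]]
ridge [[368.3, 231.9], [377.7, 164.2]]
```

View pics/a7w.png

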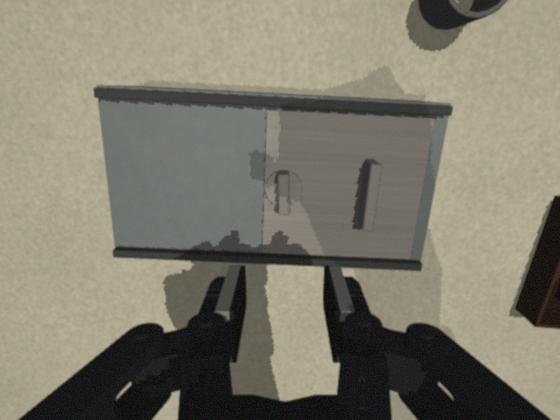

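The wing now lies across the dock at (284,172–214), matching a caught-down height. I'll check that height and the tray in the side camera.

```bash
python3 - <<'E'
from h import *
im=grab_frame("side"); c=calibration("side"); q=np.load("dock.npy"); ca,sa=np.cos(q[2]),np.sin(q[2])
W=lambda x,y,z:[q[0]+ca*x-sa*y,q[1]+sa*x+ca*y,z]
for z in(.134,.1245): print(z,[(proj(c,W(x,.005,z))).round(1).tolist() for x in(-.018,.018)])
u,v=proj(c,W(0,0,.12)).astype(int); x0,y0=u-45,v-35; print("crop origin",x0,y0,"x8")
a=cv2.resize(im[y0:y0+70,x0:x0+90],None,fx=8,fy=8,interpolation=cv2.INTER_CUBIC)[:300]
b=cv2.resize(im[130:230,210:390],(720,300))
cv2.imwrite("pics/s8.png",np.vstack([cv2.resize(im[y0:y0+70,x0:x0+90],None,fx=8,fy=8,interpolation=cv2.INTER_CUBIC)[100:400],b]))
E
```

```text
0.134 [[285.8, 262.5], [267.0, 263.1]]
0.1245 [[285.8, 266.3], [267.2, 266.9]]
crop origin 231 231 x8
```

View pics/s8.png

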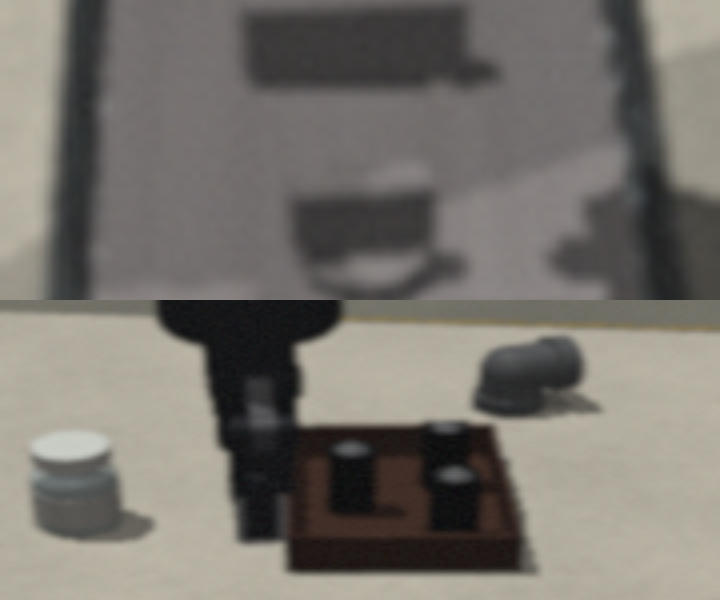

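The wing's near top edge is at row ≈268, against 266.5 predicted if caught down and 263 if sprung up, so it is locked down. Three packs stand in the tray and the bystanders haven't moved. Handing in.

```bash
python3 -c "
from workcell import workorder; print(workorder.job_done())"
```

```text
the job is handed in; nothing more can be done
None
```

The job is done and handed in at about 33 s on the robot's clock. Three packs were in the dock (wells 0, 2 and 3; well 1 was empty). I pressed each one free and stood it in the brown tray, then slid the shutter shut and pushed, turned and released the stud.

**Last checks:**
- **Packs:** the side camera shows all three standing in the tray. All four wells were empty before I closed the shutter.
- **Shutter:** it met its stop with about 32 N at the expected place. In the last wrist picture I judged the ridge by eye to be about 3 px (2–3 mm) off its predicted spot. I put this down to reading error, because the stud only goes all the way down when the shutter is fully shut.
- **Stud:** it went down about 11.5 mm and turned about 1.5 rad. After release the wing lies across the dock, with its top edge at side-camera row 268. The prediction was 266.5 if locked and 263 if sprung up.
- **Bystanders:** the jar and elbow stand where they were. The coupling was last seen in place in the wrist view but not measured.

No check failed.

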